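Put the last switch away and snap the component box shut

TASK

Put the push switch that stands on the bench to the right of the open component box into the front compartment that already holds one like it. Then close the box's hinged lid and press its front edge down until the catch snaps and the lid is fully shut. Do not knock over or shift the bottle, the screwdriver and the parts tray.

Things in the scene. Friction and masses are not known exactly. Their poses are not given: they have to be found in the camera images.
- organiser: grey-blue box, 130 x 220 mm, fixed; lid hinged on its far long side. Origin: centre of underside; x from front to hinge, y along its length. Inner floor z 2 mm, walls to 36, dividers to 32. Front row: four compartments, x -62 to 11 mm, 52 wide, centred at y -82, -27, 27, 82. One holds a switch (in its rear half, x about -14), two a steel spacer each; ignore the tiny parts
- organiser_lid (a joint): lid angle in rad: 0 shut, about 1.1 to 1.5 at the start (about 1.57 is upright), at most 1.83. The hinge is stiff enough that the lid stays where it is left. The snap catch stops a lowered lid near 0.1; a press of about 6 N on the front edge snaps it past to 0
- lid_edge (a point): middle of the front edge of the lid, on its outer (upper) face; 137 mm from the hinge axis, 39 mm above the bench when shut. The lid panel is 2 mm thick with a 9 mm skirt round its edge, 226 mm long
- lid_hinge (a point): middle of the lid's hinge line, in the box frame at x = 69, y = 0, z = 37 mm; the axis runs along the box's y
- loose_switch: the push switch to put away, standing alone on the bench right of the box: black, round, 24 mm across and 26 mm high including two thin brass tags that point up; body about 15 to 24 mm across. Origin: centre of its underside, z up
- boxed_switch: the like push switch, standing in one of the front compartments of the box: same size and origin as the loose one. It marks the compartment to use
- spacer_a: bright steel spacer tube, 28 mm across with a 14 mm bore, 22 mm high, standing in another front compartment; origin centre of its underside
- spacer_b: a second spacer like spacer_a in another front compartment
- flux_bottle: bystander: small white bottle with a red tip, 35 mm across, 110 mm high, standing; origin centre of underside
- screwdriver: bystander: screwdriver with a red handle, 165 mm long along its y, 29 mm high, lying; origin centre of underside
- tray: bystander: dark open parts tray with screws, 80 x 115 x 24 mm (long along its y); origin centre of underside

How it is judged:
On the way:
1. the loose switch lies released in the front compartment with the other switch, while the lid is still open (((y of loose_switch in the frame of organiser between -0.108 and -0.055 m and y of boxed_switch in the frame of organiser between -0.108 and -0.055 m) or (y of loose_switch in the frame of organiser between -0.055 and 0 m and y of boxed_switch in the frame of organiser between -0.055 and 0 m) or (y of loose_switch in the frame of organiser between 0 and 0.055 m and y of boxed_switch in the frame of organiser between 0 and 0.055 m) or (y of loose_switch in the frame of organiser between 0.055 and 0.108 m and y of boxed_switch in the frame of organiser between 0.055 and 0.108 m)) and x of loose_switch in the frame of organiser between -0.063 and 0.012 m and x of boxed_switch in the frame of organiser between -0.063 and 0.012 m and z of loose_switch in the frame of organiser between -0.005 and 0.034 m and value of joint organiser_lid above 0.5 rad and contact force between loose_switch and the fingers below 0.1 N), for 0.2 s.
At the end, for the whole second after the job is handed in: Both switches are in the same front compartment of the box (origins between its walls, the loose one less than 34 mm above the box's underside and at rest), and the lid is snapped shut, under 0.03 rad (about 4 mm at its front edge) (((y of loose_switch in the frame of organiser between -0.108 and -0.055 m and y of boxed_switch in the frame of organiser between -0.108 and -0.055 m) or (y of loose_switch in the frame of organiser between -0.055 and 0 m and y of boxed_switch in the frame of organiser between -0.055 and 0 m) or (y of loose_switch in the frame of organiser between 0 and 0.055 m and y of boxed_switch in the frame of organiser between 0 and 0.055 m) or (y of loose_switch in the frame of organiser between 0.055 and 0.108 m and y of boxed_switch in the frame of organiser between 0.055 and 0.108 m)) and x of loose_switch in the frame of organiser between -0.063 and 0.012 m and x of boxed_switch in the frame of organiser between -0.063 and 0.012 m and z of loose_switch in the frame of organiser between -0.005 and 0.034 m and value of joint organiser_lid below 0.03 rad and linear speed of loose_switch below 0.03 m/s); the robot touches nothing.
It fails at once if a bystander (bottle, screwdriver, tray) is shifted by more than 30 mm (distance of any of flux_bottle, screwdriver, tray from where it was at the start of the episode above 0.03 m).
It fails at once if the bottle is tipped over (angle between flux_bottle's own z axis and vertical above 0.5 rad).
It also fails if it takes over 59 s, if anything falls off the work surface, if the arm or the gripper's body presses on something with over 40 N, if the wrist force passes 120 N, or if a joint passes its speed limit or range.

ROBOT

A 6-joint arm with a two-finger parallel gripper is mounted at the origin on the work surface; the furniture and walls round the work are solid. World frame = base frame: x ahead of the robot, y to its left, z up, the work surface at z = 0. Lengths are in m, angles in rad, forces in N, time in s.
With the tool pointing down it reaches from about 0.275 to 0.75 m from the base axis. Payload 10.2 kg.
Tool frame: the origin (TCP) lies on the centre line of the jaws, within the pads' length; the fingertips stand 14 mm ahead of it and the grasp point (between the pads) lies 5 mm behind it; z points along the fingers, y is the direction in which the jaws open and shut (so a half turn about z gives the same grasp; the last joint's range is limited). The gripper opens to 88 mm and grips with 3 to 60 N. Pads are 18 mm wide; open, the fingers measure 123 mm over their backs; the gripper's body (75 mm by 187 mm) begins 45 mm behind the grasp point.
Start: joints at [1.059, 0.313, 1.498, -0, 1.331, -0.223], TCP at [0.15, 0.503, 0.253] pointing down, gripper open.
Joint ranges: [-2.94, 2.94], [-0.97, 2.17], [0.19, 2.56], [-1.23, 4.37], [0.02, 3.11], [-2.88, 2.88]. Speed limits (rad/s): [2.39, 2.39, 3.01, 3.14, 3.14, 3.14].

INTERFACE

Orientations are given as a rotation vector (axis times angle).
In Python, from station import * gives the robot as it stands. The module is installed in compiled form; this text tells all that it offers.
- The arm moves only by the tool step_arm, never from a script. Its argument "increments" is a list of rows, each an object of numbers: "dx", "dy", "dz": the shift along the tool's x, y, z in m; "twist": the turn about the tool's z in degrees; "hand": the opening, from 0 (shut) to 1 (fully open). In form: [{"dx": .., "dy": .., "dz": .., "twist": .., "hand": ..}, ...]. A call has 1 to 20 rows; each row shifts and turns the commanded pose from where the row before left it, along the tool's axes as they then stand; what a row does not reach is not made up. A row lasts 1/10 s, in which the tool goes at most 50 mm and 8.59 degrees, less where a joint would pass 70% of its speed; a pose out of reach is approached as far as the arm can. A call with a gripper value outside its range is refused whole. The fingers move at their own pace and stop on an object; "force" is the grip in N (left out, the last holds). Time passes only in rows, so rows that do not move let the fingers close. It gives the time, the measured TCP pose, the force and the opening at its end, in the units of the state.
- get_state(): the state, without advancing time (a new reading comes with each control period).
- grab_frame(name): name is "scene" or "top" or "wrist"; returns a dict with "color" (480x640x3 uint8, red, green, blue), "z_map" (480x640 float32, m along the optical axis (not along the pixel's ray), 0 where there is no reading), "fx", "fy", "cx", "cy" (pixels), "camera_from_world" (4x4, takes a point from world to camera coordinates); the wrist camera has in their place "hand_eye" (4x4, takes a point from camera to tool coordinates, whose origin is the TCP and whose axes are the flange's). Camera axes: x right, y up, looking along -z (the intrinsics and any distortion apply to the point x, -y, -z); pixel columns grow to the right and rows downward; lengths in m; the calibration is good to about 2 mm. A picture is of the moment at which its call begins: read the wrist's pose just before it.
- sign_off(): hands the job in, once; it reports no verdict.
The state is a dict: "clock": time; "q": joint angles; "dq": joint speeds; "joint_torque": joint torques, N m; "ee_pos": TCP position; "tool_rot": TCP orientation; "wrist_force": force on the tool from outside, world axes, zero at the start; "moment": the same for the moment, N m; "grip_width": opening from 0.0 (shut) to 1.0 (fully open).
Only numpy, scipy, OpenCV 4.12 (cv2) and the standard library are available. Lean on these libraries where they do the work, as an engineer would, in place of code of your own. Each camera call takes 0.05 s, during which the arm holds its last target. There are 200 camera calls.

## Working session

There is one attempt and no reset: what is moved stays moved. The work goes in short steps, Python scripts to look and compute and a tool call to move; the robot and the scene stay as the last step left them, time stands still between calls to the robot, and variables do not carry over. Pictures are saved under pics/ and viewed, about 8 in all and at most 12, crops included, and the job is handed in when it is done.

Besides the shell and the picture viewer there is one more tool, called as name(argument=value, ...) on one line, values as JSON. step_arm: Moves the arm, as the interface text tells. Its arguments: {"type":"object","properties":{"increments":{"type":"array","items":{"type":"object","properties":{"dx":{"type":"number"},"dy":{"type":"number"},"dz":{"type":"number"},"twist":{"type":"number"},"hand":{"type":"number"}}}},"force":{"type":"number"}},"required":["increments"]}

```bash
mkdir -p pics; cat > h.py <<'E'
from station import *
import numpy as np, cv2
from scipy.spatial.transform import Rotation as R
def snap(n):
    s=get_state(); f=grab_frame(n); f['s']=s; return f
def world(f,u=None,v=None):
    z=f['z_map']; vv,uu=np.mgrid[:480,:640]
    c=np.stack([(uu-f['cx'])/f['fx']*z,-(vv-f['cy'])/f['fy']*z,-z,np.ones_like(z)],-1)
    if 'hand_eye' in f:
        T=np.eye(4);T[:3,:3]=R.from_rotvec(f['s']['tool_rot']).as_matrix();T[:3,3]=f['s']['ee_pos'];M=T@f['hand_eye']
    else: M=np.linalg.inv(f['camera_from_world'])
    return (c@M.T)[...,:3]
def save(f,n,crop=None,k=1):
    im=f['color'][...,::-1]
    if crop: a,b,c,d=crop; im=im[b:d,a:c]
    cv2.imwrite('pics/'+n,cv2.resize(im,None,fx=k,fy=k,interpolation=cv2.INTER_CUBIC))
E
python3 - <<'E'
from h import *
for n in('top','scene'):
    f=snap(n); save(f,n+'1.png'); np.save(n+'.npy',world(f)); print(f.keys(),f['fx'],f['cx'])
    print(np.linalg.inv(f['camera_from_world']).round(3))
print(get_state())
E
```

```text
dict_keys(['color', 'z_map', 'fx', 'fy', 'cx', 'cy', 'camera_from_world', 's']) 585.497421655738 315.1245256290228
[[ 0.024  0.983 -0.182  0.323]
 [-1.     0.026  0.009 -0.005]
 [ 0.014  0.181  0.983  1.143]
 [ 0.     0.     0.     1.   ]]
dict_keys(['color', 'z_map', 'fx', 'fy', 'cx', 'cy', 'camera_from_world', 's']) 560.1237373613613 310.02713372420567
[[ 0.46   0.62  -0.635 -0.236]
 [-0.888  0.337 -0.313 -0.386]
 [ 0.02   0.708  0.706  0.943]
 [ 0.     0.     0.     1.   ]]
{'clock': 0.1, 'q': array([ 1.05859906e+00,  3.13396067e-01,  1.49833432e+00,  1.25910466e-05,
        1.33099686e+00, -2.23422325e-01]), 'dq': array([-2.53732820e-04, -3.19400223e-05, -3.69373131e-03,  4.57630060e-04,
       -1.65158461e-04, -4.23541006e-04]), 'joint_torque': array([ 2.97611521e-03, -4.02807677e+01, -2.52643615e+01,  6.95849606e-02,
        3.42044584e-02, -6.92440562e-05]), 'ee_pos': array([0.14943083, 0.50308173, 0.25222734]), 'tool_rot': array([-4.51976399e-01, -3.10848582e+00,  1.65589281e-03]), 'wrist_force': array([-0.05511211, -0.53787505,  0.06647643]), 'moment': array([ 0.0029737 , -0.02540416, -0.01476489]), 'grip_width': 1.0001392796935036}
```

View pics/top1.png

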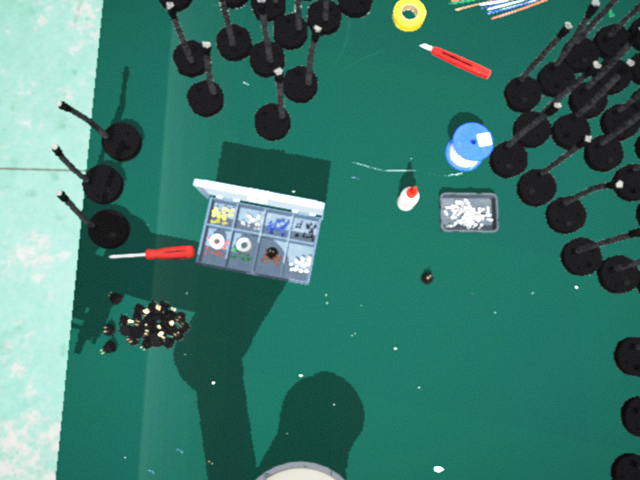

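View pics/scene1.png

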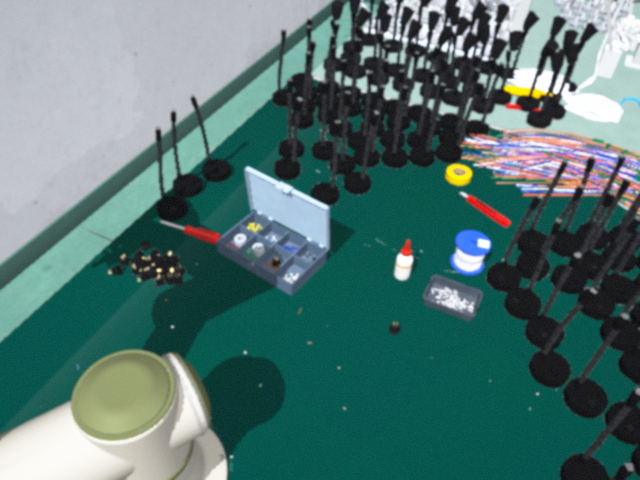

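Top view: the loose switch is at about (427,277). The boxed switch is at (271,254), in the third compartment from the left. Spacers are at (217,241) and (243,243), the bottle at (409,198), the tray at (469,213), and the screwdriver is left of the box at (170,253). The scene view shows the lid near upright, with the catch tab at its top.

```bash
python3 - <<'E'
from h import *
P=np.load('top.npy')
for n,(u,v) in dict(loose=(427,277),boxed=(271,254),spA=(217,241),bottle=(408,199),tray=(469,213),scr=(170,253),lidL=(200,183),lidM=(262,193),lidR=(320,204),fl=(199,266),fr=(308,282),rw=(318,228),bed=(350,330)).items():
    print(n,P[v,u].round(4))
# box walls: points z 0.03..0.04
m=(P[...,2]>.031)&(P[...,2]<.042); m[:,:185]=0;m[:,335:]=0;m[:190]=0;m[300:]=0
q=P[m][:,:2].astype(np.float32); r=cv2.minAreaRect(q); print('box',r,cv2.boxPoints(r).round(4).tolist(),len(q))
l=P[265:290,415:440].reshape(-1,3); l=l[l[:,2]>.008]; print('loose',l.min(0),l.max(0),l.mean(0),np.median(l,0),len(l))
S=np.load('scene.npy'); m=(S[...,2]>.06)&(S[...,2]<.3); m[:,:225]=0; m[:,345:]=0;m[:160]=0;m[260:]=0
q=S[m]; print('lid',len(q),q.min(0),q.max(0)); c=q.mean(0); print(c,np.linalg.svd(q-c,full_matrices=0)[2][2])
f=snap('top'); a=f['color'][170:300,180:330]; b=f['color'][255:300,405:450]
cv2.imwrite('pics/c.png',np.hstack([cv2.resize(a,(600,520),interpolation=2),np.vstack([cv2.resize(b,(200,200),interpolation=2),np.zeros((320,200,3),np.uint8)])])[...,::-1])
E
```

```text
loose [ 0.4685 -0.2332  0.0205]
boxed [0.5057 0.0698 0.02  ]
spA [0.5316 0.1784 0.0031]
bottle [ 0.6129 -0.1907  0.0584]
tray [ 0.5997 -0.3199  0.0128]
scr [0.5009 0.2628 0.03  ]
lidL [0.5999 0.1851 0.1757]
lidM [0.585  0.0787 0.1765]
lidR [ 0.5694 -0.0206  0.1729]
fl [0.481  0.211  0.0026]
fr [ 0.4508 -0.0035  0.0386]
rw [ 0.5557 -0.02    0.0391]
bed [ 0.3644 -0.0875 -0.0061]
box ((0.5335021018981934, 0.10116486251354218), (0.23626011610031128, 0.13783812522888184), 80.79334259033203) [[0.4465999901294708, -0.004399999976158142], [0.5825999975204468, -0.026499999687075615], [0.6204000115394592, 0.20669999718666077], [0.4844000041484833, 0.2287999987602234]] 1134
loose [ 0.32310529 -0.24487973  0.00804311] [ 0.47984582 -0.00462615  1.14285704] [ 0.46468458 -0.22985849  0.04296295] [ 0.46732638 -0.23515391  0.01668399] 84
lid 3001 [ 0.56109087 -0.03124353  0.06014041] [0.78441958 0.19598393 0.1792678 ]
[0.59950454 0.07920532 0.11969199] [ 0.68911423 -0.10393301  0.71716073]
```

View pics/c.png

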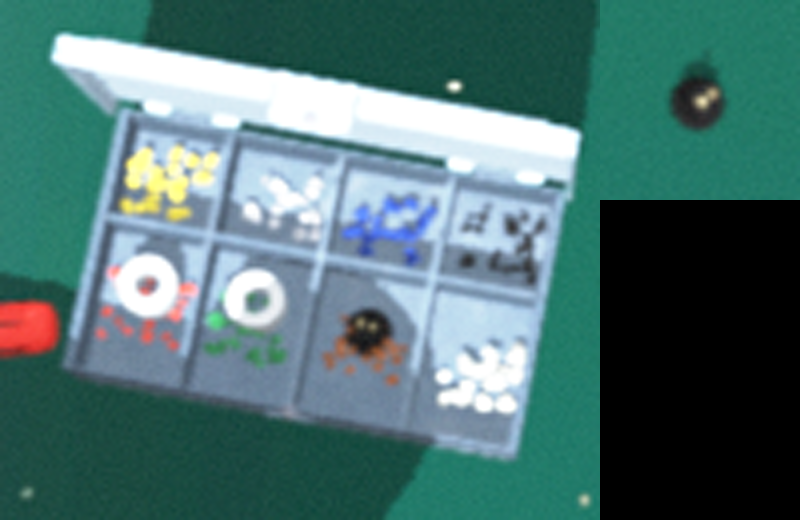

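Crop (4x enlarged): the box's rim corners are at crop (65,370) front-left, (518,458) front-right, (568,190) rear-right and (122,112) rear-left. The boxed switch is at (367,328). The loose switch's tags point up at about (427,277) in the full image.

```bash
cat >> h.py <<'E'
def ray(f,u,v,z):
    M=np.linalg.inv(f['camera_from_world']) if 'camera_from_world' in f else None
    if M is None:
        T=np.eye(4);T[:3,:3]=R.from_rotvec(f['s']['tool_rot']).as_matrix();T[:3,3]=f['s']['ee_pos'];M=T@f['hand_eye']
    d=M[:3,:3]@np.array([(u-f['cx'])/f['fx'],-(v-f['cy'])/f['fy'],-1]); o=M[:3,3]
    return o+d*(z-o[2])/d[2]
E
python3 - <<'E'
from h import *
f=snap('top')
c=np.array([[65,370],[518,458],[568,190],[122,112]])/4+[180,170]
W=[ray(f,*p,.036)[:2] for p in c]
for w in W: print(w.round(4))
W=np.array(W)
ey=(W[0]-W[1]+W[3]-W[2]); ey/=np.linalg.norm(ey); ex=np.array([ey[1],-ey[0]]); print('yaw',np.degrees(np.arctan2(ex[1],ex[0])),'c',W.mean(0), 'size',np.linalg.norm(W[0]-W[1]),np.linalg.norm(W[1]-W[2]))
b=ray(f,367/4+180,332/4+170,.015)[:2]; d=b-W.mean(0); print('boxed',b,d@ex,d@ey)
a=ray(f,405+97/200*45,255+104/200*45,.012); print('loose',a)
# dark blob centroid of loose
g=f['color'].max(2)[260:292,410:444]; m=(g<60); v,u=np.nonzero(m); print('blob',u.mean()+410,v.mean()+260,m.sum(),ray(f,u.mean()+410,v.mean()+260,.012))
for n in((317,203),(196,183)): pass
E
```

```text
[0.4829 0.2103]
[ 0.4464 -0.0064]
[ 0.5773 -0.0273]
[0.6103 0.1904]
yaw -9.092058899353077 c [0.52922851 0.09173353] size 0.219812232517329 0.1325521281099501
boxed [0.5085033  0.06871599] -0.016827551742889087 -0.026003363691733873
loose [ 0.46681652 -0.234581    0.012     ]
blob 425.59154929577466 277.49295774647885 71 [ 0.46853246 -0.23219141  0.012     ]
```

step_arm(increments=[{"twist": -7.45,"hand": 1.0},{"dx": -0.0226,"dy": -0.0356,"dz": 0.0026},{"dx": -0.0226,"dy": -0.0356,"dz": 0.0026},{"dx": -0.0226,"dy": -0.0356,"dz": 0.0026},{"dx": -0.0226,"dy": -0.0356,"dz": 0.0026},{"dx": -0.0226,"dy": -0.0356,"dz": 0.0026},{"dx": -0.0226,"dy": -0.0356,"dz": 0.0026},{"dx": -0.0226,"dy": -0.0356,"dz": 0.0026},{"dx": -0.0226,"dy": -0.0356,"dz": 0.0026},{"dx": -0.0226,"dy": -0.0356,"dz": 0.0026},{"dx": -0.0226,"dy": -0.0356,"dz": 0.0026},{"dx": -0.0226,"dy": -0.0356,"dz": 0.0026},{"dx": -0.0226,"dy": -0.0356,"dz": 0.0026},{"dx": -0.0226,"dy": -0.0356,"dz": 0.0026},{"dx": -0.0226,"dy": -0.0356,"dz": 0.0026},{"dx": -0.0226,"dy": -0.0356,"dz": 0.0026},{"dx": -0.0226,"dy": -0.0356,"dz": 0.0026},{"dx": -0.0226,"dy": -0.0356,"dz": 0.0026},{"dx": -0.0226,"dy": -0.0356,"dz": 0.0026},{}])

```text
$.increments[0]: bad value
```

```bash
python3 - <<'E'
from h import *
f=snap('wrist'); s=f['s']; print(s['ee_pos'],s['tool_rot'],s['q'],s['clock']); save(f,'w1.png')
print(R.from_rotvec(s['tool_rot']).as_matrix().round(4)); print(f['hand_eye'].round(3))
P=world(f); np.save('w.npy',P); 
m=(P[...,2]>.006)&(P[...,2]<.04)&(np.hypot(P[...,0]-.467,P[...,1]+.233)<.04)
q=P[m]; print(len(q), np.median(P[...,2]))
for a in range(4,30,2):
    k=q[(q[:,2]>=a/1e3)&(q[:,2]<(a+2)/1e3)]
    if len(k): print(a,len(k),k[:,:2].min(0).round(4),k[:,:2].max(0).round(4))
E
```

```text
[0.14946231 0.50315181 0.25242366] [-4.51994351e-01 -3.10865536e+00  9.88028004e-04] [ 1.05861519e+00  3.13185679e-01  1.49809889e+00  6.65032492e-06
  1.33098471e+00 -2.23408996e-01] 0.2
[[-9.586e-01  2.848e-01 -3.000e-04]
 [ 2.848e-01  9.586e-01 -6.000e-04]
 [ 2.000e-04 -7.000e-04 -1.000e+00]]
[[-0.     0.947  0.321  0.084]
 [ 1.     0.     0.     0.001]
 [ 0.     0.321 -0.947 -0.133]
 [ 0.     0.     0.     1.   ]]
0 0.0006121221091480444
```

View pics/w1.png

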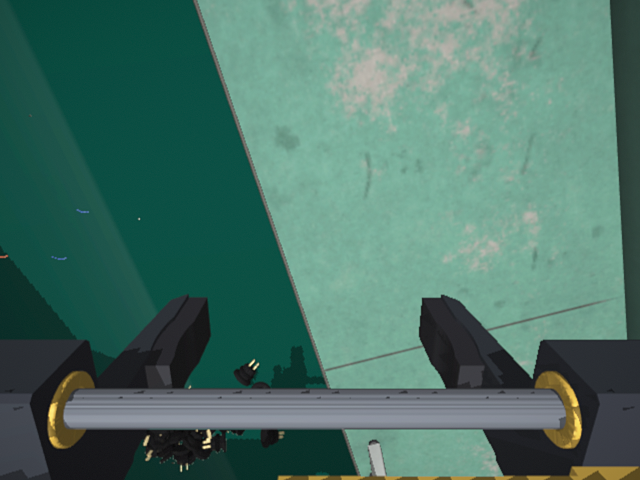

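The call was refused and the arm did not move. The picture only shows the fingers over the bench edge. I'll retry with every field given.

step_arm(increments=[{"dx": 0,"dy": 0,"dz": 0,"twist": -7.45,"hand": 1}])

```text
clock: 0.35
ee_pos: [0.1495, 0.5032, 0.2526]
tool_rot: [-0.247, -3.132, 0.0]
wrist_force: [-0.5, 0.0, 0.4]
grip_width: 1.001
```

step_arm(increments=[{"dx": -0.0226,"dy": -0.0356,"dz": 0.0026,"twist": 0,"hand": 1},{"dx": -0.0226,"dy": -0.0356,"dz": 0.0026,"twist": 0,"hand": 1},{"dx": -0.0226,"dy": -0.0356,"dz": 0.0026,"twist": 0,"hand": 1},{"dx": -0.0226,"dy": -0.0356,"dz": 0.0026,"twist": 0,"hand": 1},{"dx": -0.0226,"dy": -0.0356,"dz": 0.0026,"twist": 0,"hand": 1},{"dx": -0.0226,"dy": -0.0356,"dz": 0.0026,"twist": 0,"hand": 1},{"dx": -0.0226,"dy": -0.0356,"dz": 0.0026,"twist": 0,"hand": 1},{"dx": -0.0226,"dy": -0.0356,"dz": 0.0026,"twist": 0,"hand": 1},{"dx": -0.0226,"dy": -0.0356,"dz": 0.0026,"twist": 0,"hand": 1},{"dx": -0.0226,"dy": -0.0356,"dz": 0.0026,"twist": 0,"hand": 1},{"dx": -0.0226,"dy": -0.0356,"dz": 0.0026,"twist": 0,"hand": 1},{"dx": -0.0226,"dy": -0.0356,"dz": 0.0026,"twist": 0,"hand": 1},{"dx": -0.0226,"dy": -0.0356,"dz": 0.0026,"twist": 0,"hand": 1},{"dx": -0.0226,"dy": -0.0356,"dz": 0.0026,"twist": 0,"hand": 1},{"dx": -0.0226,"dy": -0.0356,"dz": 0.0026,"twist": 0,"hand": 1},{"dx": -0.0226,"dy": -0.0356,"dz": 0.0026,"twist": 0,"hand": 1},{"dx": -0.0226,"dy": -0.0356,"dz": 0.0026,"twist": 0,"hand": 1},{"dx": -0.0226,"dy": -0.0356,"dz": 0.0026,"twist": 0,"hand": 1},{"dx": -0.0226,"dy": -0.0356,"dz": 0.0026,"twist": 0,"hand": 1},{"dx": 0,"dy": 0,"dz": 0,"twist": 0,"hand": 1}])

```text
clock: 2.35
ee_pos: [0.4673, -0.2361, 0.2023]
tool_rot: [-0.254, -3.131, 0.0]
wrist_force: [-0.5, 0.3, 0.0]
grip_width: 0.999
```

```bash
python3 - <<'E'
from h import *
f=snap('wrist'); s=f['s']; print(s['ee_pos'],s['tool_rot'],s['q'],s['clock'])
P=world(f); np.save('w.npy',P); 
m=(P[...,2]>.006)&(P[...,2]<.04)&(np.hypot(P[...,0]-.467,P[...,1]+.233)<.04)
q=P[m]; print(len(q), np.median(P[...,2]))
for a in range(4,30,2):
    k=q[(q[:,2]>=a/1e3)&(q[:,2]<(a+2)/1e3)]
    if len(k): print(a,len(k),k[:,:2].min(0).round(4),k[:,:2].max(0).round(4))
v,u=np.nonzero(m); print(u.min(),u.max(),v.min(),v.max())
a=max(0,u.min()-30);b=max(0,v.min()-30); save(f,'w2.png',(a,b,u.max()+30,v.max()+30),4)
E
```

```text
[ 0.4672769  -0.23613766  0.20227602] [-2.54090893e-01 -3.13097963e+00  4.45310731e-04] [-6.91731127e-01  3.54500648e-01  1.57693825e+00 -4.44164299e-04
  1.21025309e+00 -2.10041806e+00] 2.35
438 0.0019220799301032931
6 42 [ 0.4596 -0.245 ] [ 0.4795 -0.2235]
10 37 [ 0.4611 -0.2435] [ 0.48   -0.2256]
12 90 [ 0.4613 -0.2438] [ 0.4797 -0.2254]
14 12 [ 0.4625 -0.2362] [ 0.4726 -0.2275]
16 69 [ 0.4629 -0.2421] [ 0.4783 -0.2276]
18 165 [ 0.4624 -0.2417] [ 0.4783 -0.228 ]
20 10 [ 0.4675 -0.2403] [ 0.4752 -0.232 ]
22 2 [ 0.4692 -0.2384] [ 0.4712 -0.2314]
24 2 [ 0.4679 -0.2329] [ 0.4691 -0.2314]
26 8 [ 0.4669 -0.2383] [ 0.473  -0.2315]
28 1 [ 0.4682 -0.2321] [ 0.4682 -0.2321]
303 328 200 225
```

View pics/w2.png

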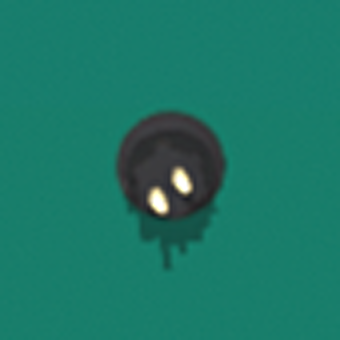

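Wrist crop: the switch is upright, with its two tags pointing up at about the middle. It is stepped, roughly 18 mm across at z 11 and 15 mm at z 17, and centred at (0.470, -0.235).

step_arm(increments=[{"dx": -0.0027,"dy": 0.0019,"dz": 0.03,"twist": 0,"hand": 1},{"dx": 0,"dy": 0,"dz": 0.04,"twist": 0,"hand": 0.7},{"dx": 0,"dy": 0,"dz": 0.04,"twist": 0,"hand": 0.6},{"dx": 0,"dy": 0,"dz": 0.04,"twist": 0,"hand": 0.6},{"dx": 0,"dy": 0,"dz": 0.02,"twist": 0,"hand": 0.6},{"dx": 0,"dy": 0,"dz": 0.012,"twist": 0,"hand": 0.6},{"dx": 0,"dy": 0,"dz": 0,"twist": 0,"hand": 0.4},{"dx": 0,"dy": 0,"dz": 0,"twist": 0,"hand": 0},{"dx": 0,"dy": 0,"dz": 0,"twist": 0,"hand": 0},{"dx": 0,"dy": 0,"dz": 0,"twist": 0,"hand": 0},{"dx": 0,"dy": 0,"dz": 0,"twist": 0,"hand": 0},{"dx": 0,"dy": 0,"dz": 0,"twist": 0,"hand": 0},{"dx": 0,"dy": 0,"dz": 0,"twist": 0,"hand": 0},{"dx": 0,"dy": 0,"dz": 0,"twist": 0,"hand": 0}], force=15)

```text
clock: 3.8
ee_pos: [0.47, -0.2315, 0.0221]
tool_rot: [0.249, 3.13, -0.002]
wrist_force: [-0.8, -0.7, 6.7]
grip_width: 0.198
```

step_arm(increments=[{"dx": 0,"dy": 0,"dz": -0.02,"twist": 0,"hand": 0},{"dx": 0,"dy": 0,"dz": -0.04,"twist": 0,"hand": 0},{"dx": 0,"dy": 0,"dz": -0.04,"twist": 0,"hand": 0},{"dx": 0,"dy": 0,"dz": -0.02,"twist": 0,"hand": 0},{"dx": 0,"dy": 0,"dz": 0,"twist": 0,"hand": 0}])

```text
clock: 4.3
ee_pos: [0.4705, -0.2317, 0.144]
tool_rot: [0.249, 3.127, -0.004]
wrist_force: [0.7, 0.2, -0.5]
grip_width: 0.194
```

```bash
python3 - <<'E'
from h import *
f=snap('wrist'); s=f['s']; print(s['ee_pos'],s['tool_rot'],s['grip_width'])
save(f,'w3.png',(200,150,440,330),2.5)
E
```

```text
[ 0.47046166 -0.23168493  0.14397882] [ 0.24870979  3.12737182 -0.00447927] 0.19373374564282933
```

View pics/w3.png

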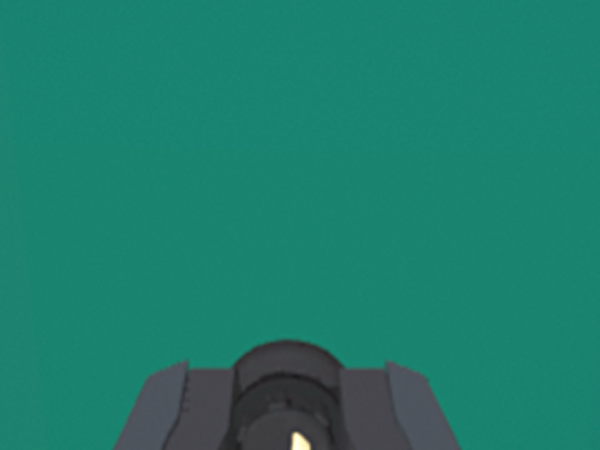

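Wrist crop: the switch is held upright between the pads at (290,400), seated on its wider flange. Next I'll carry it over the compartment.

step_arm(increments=[{"dx": 0.0044,"dy": 0.0335,"dz": 0,"twist": 0,"hand": 0},{"dx": 0.0044,"dy": 0.0335,"dz": 0,"twist": 0,"hand": 0},{"dx": 0.0044,"dy": 0.0335,"dz": 0,"twist": 0,"hand": 0},{"dx": 0.0044,"dy": 0.0335,"dz": 0,"twist": 0,"hand": 0},{"dx": 0.0044,"dy": 0.0335,"dz": 0,"twist": 0,"hand": 0},{"dx": 0.0044,"dy": 0.0335,"dz": 0,"twist": 0,"hand": 0},{"dx": 0.0044,"dy": 0.0335,"dz": 0,"twist": 0,"hand": 0},{"dx": 0.0044,"dy": 0.0335,"dz": 0,"twist": 0,"hand": 0},{"dx": 0.0041,"dy": 0.0335,"dz": 0,"twist": 0,"hand": 0},{"dx": 0,"dy": 0,"dz": 0,"twist": 0,"hand": 0},{"dx": 0,"dy": 0,"dz": 0,"twist": 0,"hand": 0}])

```text
clock: 5.45
ee_pos: [0.4778, 0.0731, 0.14]
tool_rot: [-0.247, -3.129, 0.0]
wrist_force: [0.2, -0.0, -0.5]
grip_width: 0.194
```

```bash
python3 - <<'E'
from h import *
f=snap('wrist'); s=f['s']; print(s['ee_pos'],s['tool_rot'],s['grip_width'])
c=np.array([.5292,.0917]);ex=np.array([.9874,-.158]);ey=np.array([.158,.9874])
d=s['ee_pos'][:2]-c; print(d@ex,d@ey)
save(f,'w4.png')
E
```

```text
[0.47778025 0.07308866 0.14003773] [-2.46842901e-01 -3.12943340e+00  2.76949111e-04] 0.19438153368876265
-0.04783127211365911 -0.026501162737911484
```

View pics/w4.png

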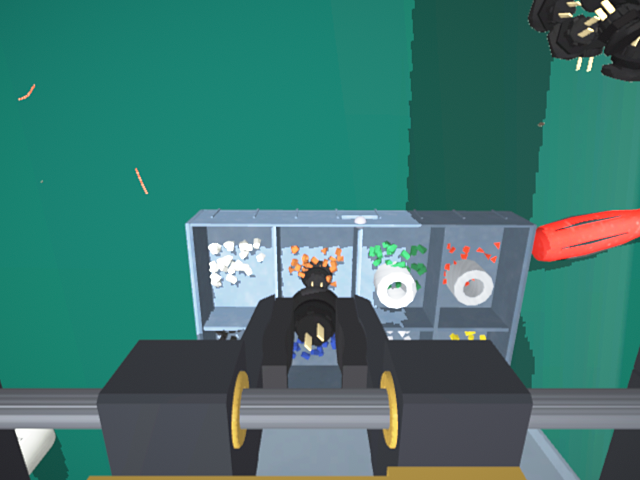

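Wrist view: the held switch at (315,325) is centred between the dividers (columns 277 and 360) of the compartment holding the other switch at (318,275). I'll lower it until the fingertips are just above the dividers.

step_arm(increments=[{"dx": 0,"dy": 0,"dz": 0.03,"twist": 0,"hand": 0},{"dx": 0,"dy": 0,"dz": 0.03,"twist": 0,"hand": 0},{"dx": 0,"dy": 0,"dz": 0.02,"twist": 0,"hand": 0},{"dx": 0,"dy": 0,"dz": 0.008,"twist": 0,"hand": 0},{"dx": 0,"dy": 0,"dz": 0.004,"twist": 0,"hand": 0},{"dx": 0,"dy": 0,"dz": 0,"twist": 0,"hand": 0},{"dx": 0,"dy": 0,"dz": 0,"twist": 0,"hand": 0}])

```text
clock: 6.2
ee_pos: [0.4789, 0.0726, 0.0501]
tool_rot: [0.25, 3.13, -0.0]
wrist_force: [0.3, 0.2, 0.3]
grip_width: 0.194
```

step_arm(increments=[{"dx": 0,"dy": 0,"dz": 0.002,"twist": 0,"hand": 0},{"dx": 0,"dy": 0,"dz": 0,"twist": 0,"hand": 0},{"dx": 0,"dy": 0,"dz": 0,"twist": 0,"hand": 0.5},{"dx": 0,"dy": 0,"dz": 0,"twist": 0,"hand": 0.5},{"dx": 0,"dy": 0,"dz": 0,"twist": 0,"hand": 0.5},{"dx": 0,"dy": 0,"dz": 0,"twist": 0,"hand": 0.5},{"dx": 0,"dy": 0,"dz": -0.02,"twist": 0,"hand": 0.5},{"dx": 0,"dy": 0,"dz": -0.04,"twist": 0,"hand": 0.5},{"dx": 0,"dy": 0,"dz": -0.04,"twist": 0,"hand": 0.5},{"dx": 0,"dy": 0,"dz": 0,"twist": 0,"hand": 0.5},{"dx": 0,"dy": 0,"dz": 0,"twist": 0,"hand": 0.5}])

```text
clock: 7.3
ee_pos: [0.4785, 0.0729, 0.1476]
tool_rot: [0.249, 3.131, -0.0]
wrist_force: [-0.4, 0.0, -0.5]
grip_width: 0.501
```

```bash
python3 - <<'E'
from h import *
f=snap('wrist'); s=f['s']; print(s['ee_pos'],s['tool_rot'],s['grip_width'])
save(f,'w5.png',(180,200,540,400),2)
P=np.load('scene.npy')
c=np.array([.5292,.0917]);ex=np.array([.9874,-.158]);ey=np.array([.158,.9874])
B=np.stack([(P[...,:2]-c)@ex,(P[...,:2]-c)@ey,P[...,2]],-1)
m=(abs(B[...,1])<.1)&(B[...,0]>.03)&(B[...,0]<.12)&(B[...,2]>.07)
q=B[m]
for z in range(70,185,10):
    k=q[(q[:,2]>z/1e3)&(q[:,2]<z/1e3+.01)]
    if len(k): print(z,len(k),np.median(k[:,0]).round(4),k[:,2].max().round(4))
E
```

```text
[0.47848024 0.07285554 0.14755561] [ 2.48962046e-01  3.13055044e+00 -5.11098620e-05] 0.501408435928824
70 188 0.0701 0.0799
80 203 0.069 0.09
90 208 0.0683 0.0999
100 215 0.0675 0.1099
110 199 0.0668 0.1199
120 220 0.0658 0.13
130 214 0.0649 0.14
140 230 0.0641 0.1499
150 181 0.0632 0.1598
160 36 0.0612 0.17
170 355 0.0562 0.1793
```

View pics/w5.png

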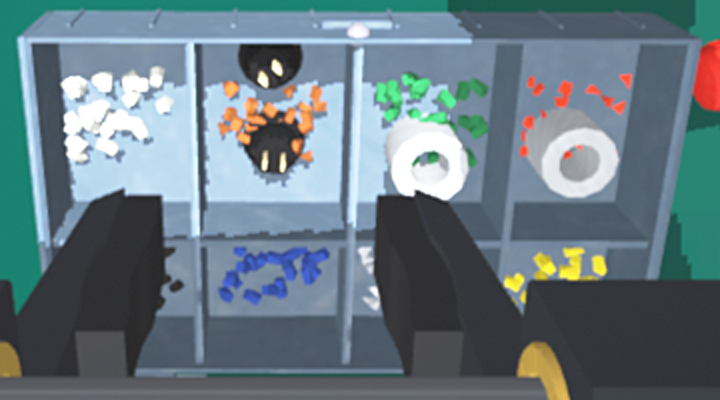

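Wrist crop: the loose switch stands upright at crop (270,65), in front of the boxed switch at (275,148), both in the same compartment. Next I'll go behind the lid with the fingers shut.

step_arm(increments=[{"dx": 0,"dy": 0,"dz": -0.04,"twist": 0,"hand": 0.3},{"dx": 0,"dy": 0,"dz": -0.04,"twist": 0,"hand": 0},{"dx": 0,"dy": 0,"dz": 0,"twist": 0,"hand": 0},{"dx": -0.0355,"dy": 0.0067,"dz": 0,"twist": 0,"hand": 0},{"dx": -0.0355,"dy": 0.0067,"dz": 0,"twist": 0,"hand": 0},{"dx": -0.0355,"dy": 0.0066,"dz": 0,"twist": 0,"hand": 0},{"dx": -0.0355,"dy": 0.0066,"dz": 0,"twist": 0,"hand": 0},{"dx": 0,"dy": 0,"dz": 0,"twist": 0,"hand": 0},{"dx": 0,"dy": 0,"dz": 0,"twist": 0,"hand": 0}])

```text
clock: 8.25
ee_pos: [0.6224, 0.0766, 0.2247]
tool_rot: [-0.249, -3.128, 0.0]
wrist_force: [-0.7, -0.1, -0.1]
grip_width: 0.005
```

```bash
cat >> h.py <<'E'
C=np.array([.5292,.0917]);EX=np.array([.9874,-.158]);EY=np.array([.158,.9874])
def box(p): d=np.asarray(p)[...,:2]-C; return np.stack([d@EX,d@EY,np.asarray(p)[...,2]],-1)
def lid():
    f=snap('scene'); b=box(world(f)); m=(abs(b[...,1])<.11)&(b[...,0]>-.09)&(b[...,0]<.12)&(b[...,2]>.045)&(b[...,2]<.3)
    print('box tcp',box(get_state()['ee_pos']).round(4)); return f,b,m
E
python3 - <<'E'
from h import *
f,b,m=lid(); save(f,'s2.png',(180,120,400,320),3.5)
E
```

```text
box tcp [ 9.400e-02 -1.000e-04  2.256e-01]
```

View pics/s2.png

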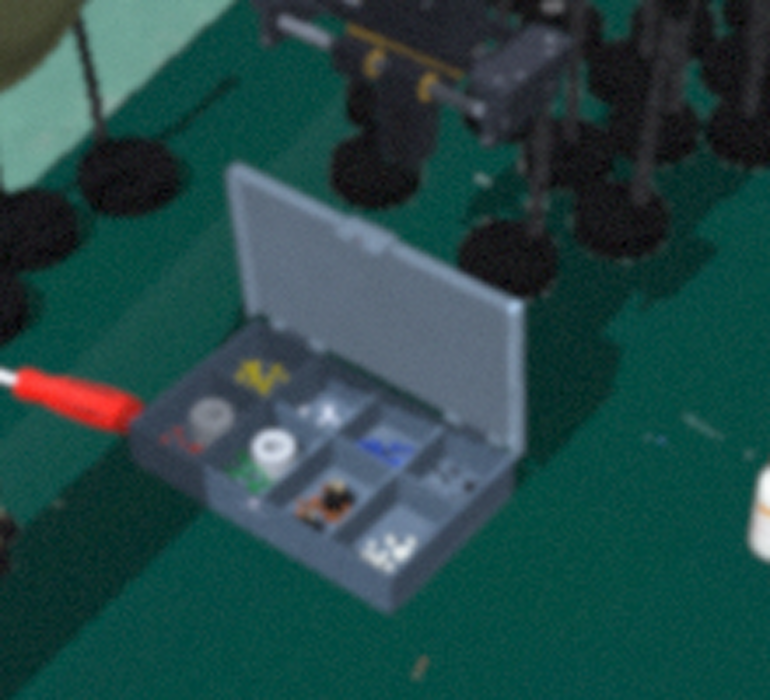

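Scene crop: the closed fingers at (400,140) are behind and above the lid, which is still near upright. I'll lower behind it and sweep it forward along its arc.

step_arm(increments=[{"dx": 0,"dy": 0,"dz": 0.03,"twist": 0,"hand": 0},{"dx": 0,"dy": 0,"dz": 0.031,"twist": 0,"hand": 0},{"dx": 0.008,"dy": 0,"dz": 0,"twist": 0,"hand": 0},{"dx": 0.008,"dy": 0,"dz": 0,"twist": 0,"hand": 0},{"dx": 0.0084,"dy": 0,"dz": -0.001,"twist": 0,"hand": 0},{"dx": 0.0103,"dy": 0,"dz": 0.0014,"twist": 0,"hand": 0},{"dx": 0.0102,"dy": 0,"dz": 0.002,"twist": 0,"hand": 0},{"dx": 0.0108,"dy": 0,"dz": 0.0035,"twist": 0,"hand": 0},{"dx": 0.0107,"dy": 0,"dz": 0.0044,"twist": 0,"hand": 0},{"dx": 0.0098,"dy": 0,"dz": 0.0056,"twist": 0,"hand": 0},{"dx": 0.0097,"dy": 0,"dz": 0.0065,"twist": 0,"hand": 0},{"dx": 0.0087,"dy": 0,"dz": 0.0075,"twist": 0,"hand": 0},{"dx": 0.0081,"dy": 0,"dz": 0.0082,"twist": 0,"hand": 0},{"dx": 0,"dy": 0,"dz": 0,"twist": 0,"hand": 0}])

```text
clock: 9.7
ee_pos: [0.5205, 0.0932, 0.1291]
tool_rot: [0.248, 3.131, 0.0]
wrist_force: [0.3, 0.2, 0.1]
grip_width: 0.001
```

```bash
python3 - <<'E'
from h import *
f,b,m=lid(); save(f,'s3.png',(180,120,400,320),3.5)
m&=(abs(b[...,1])>.045)&(b[...,2]<.12)&(b[...,0]<.06); q=b[m]
for x in np.arange(-.08,.06,.01):
    k=q[(q[:,0]>x)&(q[:,0]<x+.01)]
    if len(k): print(x.round(3),len(k),np.median(k[:,2]).round(4))
E
```

```text
box tcp [-8.000e-03  1.000e-04  1.295e-01]
-0.04 119 0.1178
-0.03 36 0.1186
-0.02 36 0.1088
-0.01 77 0.1033
-0.0 53 0.0951
0.01 58 0.0862
0.02 64 0.0782
0.03 49 0.0708
0.04 48 0.0611
0.05 45 0.0549
```

View pics/s3.png

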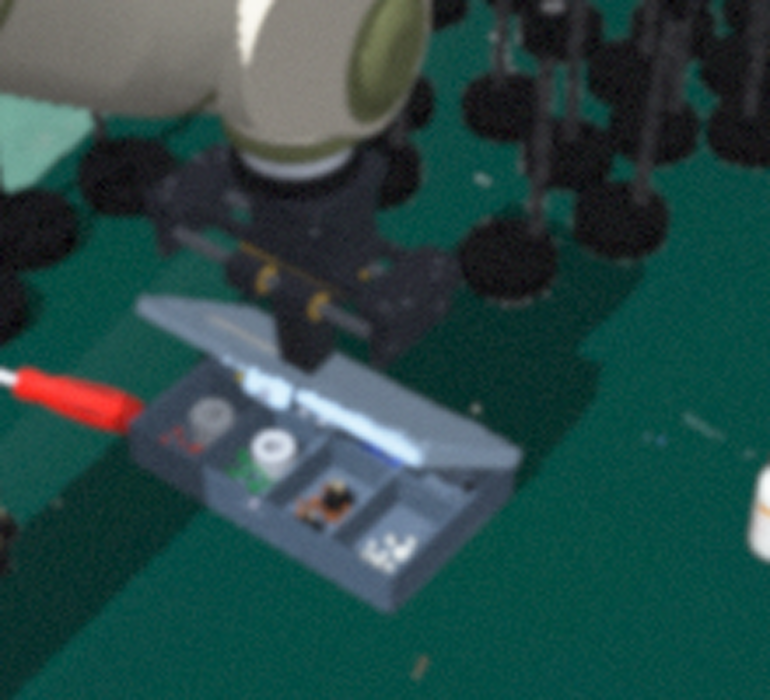

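Scene crop: the lid is swung down to about 0.7 rad with the finger on its outer face at (305,350). I'll carry on along the arc.

step_arm(increments=[{"dx": 0.007,"dy": 0,"dz": 0.009,"twist": 0,"hand": 0},{"dx": 0.0062,"dy": 0,"dz": 0.0097,"twist": 0,"hand": 0},{"dx": 0.005,"dy": 0,"dz": 0.0103,"twist": 0,"hand": 0},{"dx": 0.0044,"dy": 0,"dz": 0.0107,"twist": 0,"hand": 0},{"dx": 0.0025,"dy": 0,"dz": 0.008,"twist": 0,"hand": 0},{"dx": 0.0016,"dy": 0,"dz": 0.0087,"twist": 0,"hand": 0},{"dx": 0.0007,"dy": 0,"dz": 0.0057,"twist": 0,"hand": 0},{"dx": 0,"dy": 0,"dz": 0,"twist": 0,"hand": 0},{"dx": 0,"dy": 0,"dz": 0,"twist": 0,"hand": 0}])

```text
clock: 10.65
ee_pos: [0.4946, 0.0972, 0.0661]
tool_rot: [0.249, 3.132, -0.0]
wrist_force: [-0.9, -0.6, -0.7]
grip_width: 0.006
```

step_arm(increments=[{"dx": 0,"dy": 0,"dz": -0.01,"twist": 0,"hand": 0},{"dx": 0.014,"dy": 0,"dz": 0,"twist": 0,"hand": 0},{"dx": 0,"dy": 0,"dz": 0.008,"twist": 0,"hand": 0},{"dx": 0,"dy": 0,"dz": 0.003,"twist": 0,"hand": 0},{"dx": 0,"dy": 0,"dz": 0.003,"twist": 0,"hand": 0},{"dx": 0,"dy": 0,"dz": 0.003,"twist": 0,"hand": 0},{"dx": 0,"dy": 0,"dz": 0.003,"twist": 0,"hand": 0},{"dx": 0,"dy": 0,"dz": 0,"twist": 0,"hand": 0}])

```text
clock: 11.45
ee_pos: [0.4807, 0.0994, 0.0557]
tool_rot: [-0.249, -3.131, 0.0]
wrist_force: [0.1, -0.2, -0.1]
grip_width: 0.006
```

step_arm(increments=[{"dx": 0,"dy": 0,"dz": 0.001,"twist": 0,"hand": 0},{"dx": 0,"dy": 0,"dz": 0.001,"twist": 0,"hand": 0},{"dx": 0,"dy": 0,"dz": 0.001,"twist": 0,"hand": 0},{"dx": 0,"dy": 0,"dz": 0.001,"twist": 0,"hand": 0},{"dx": 0,"dy": 0,"dz": 0,"twist": 0,"hand": 0}])

```text
clock: 11.95
ee_pos: [0.4809, 0.0994, 0.0533]
tool_rot: [0.249, 3.131, -0.0]
wrist_force: [-4.5, 0.0, 14.9]
grip_width: 0.001
```

step_arm(increments=[{"dx": 0,"dy": 0,"dz": 0.0005,"twist": 0,"hand": 0},{"dx": 0,"dy": 0,"dz": 0,"twist": 0,"hand": 0},{"dx": 0,"dy": 0,"dz": -0.02,"twist": 0,"hand": 0},{"dx": 0,"dy": 0,"dz": -0.05,"twist": 0,"hand": 0},{"dx": 0,"dy": 0,"dz": -0.05,"twist": 0,"hand": 0},{"dx": 0,"dy": 0,"dz": -0.05,"twist": 0,"hand": 0},{"dx": 0,"dy": 0,"dz": 0,"twist": 0,"hand": 0},{"dx": 0,"dy": 0,"dz": 0,"twist": 0,"hand": 0}])

```text
clock: 12.75
ee_pos: [0.4806, 0.0995, 0.2219]
tool_rot: [0.249, 3.13, 0.0]
wrist_force: [-0.1, -0.2, -1.0]
grip_width: 0.006
```

```bash
python3 - <<'E'
from h import *
f=snap('wrist'); save(f,'w6.png'); b=box(world(f)); 
for n,b in(('wrist',b),('scene',box(world(snap('scene'))))):
  m=(abs(b[...,1])<.1)&(b[...,2]>.03)&(b[...,2]<.07)
  for x in(-.06,-.04,-.02,0,.02,.04,.055):
    k=b[m&(abs(b[...,0]-x)<.004)]
    if len(k): print(n,x,len(k),np.median(k[:,2]).round(4))
P=world(snap('top')); Q=np.load('top.npy')
for n,(u,v) in dict(bottle=(408,199),tray=(469,213),scr=(170,253)).items(): print(n,np.linalg.norm(P[v,u]-Q[v,u]).round(4))
E
```

```text
wrist -0.06 2516 0.0402
wrist -0.04 2290 0.0402
wrist -0.02 2107 0.0405
wrist 0 2011 0.0401
wrist 0.02 1872 0.0402
wrist 0.04 1182 0.0402
wrist 0.055 1044 0.0402
scene -0.06 322 0.0388
scene -0.04 248 0.039
scene -0.02 220 0.0391
scene 0 212 0.039
scene 0.02 225 0.039
scene 0.04 210 0.0392
scene 0.055 196 0.0391
bottle 0.0054
tray 0.0014
scr 0.5118
```

View pics/w6.png

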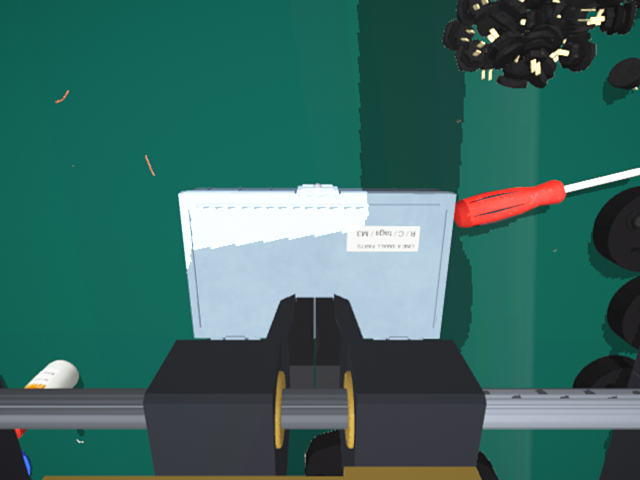

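The lid is flat at 39–40 mm from front to hinge, so it is fully shut. The screwdriver lies where it was; its 0.51 m reading comes from the arm blocking the top camera. I'm handing in.

```bash
python3 -c "
from station import *
print(sign_off())"
```

```text
the job is handed in; nothing more can be done
None
```

I put the loose switch into the front compartment with the other switch, then swung the lid down and pressed its front edge until it was shut. I handed the job in at about 13 s on the robot's clock; no verdict is reported.

- **Switch:** after release it stood upright in front of the other switch, with the lid still open. I could not see the switches again once the lid was closed.
- **Lid:** the last press reached about 15 N with the fingertips at 39 mm. Afterwards the lid's upper face measured level from front to hinge, at 39 mm in the scene camera and 40 mm in the wrist camera. I saw no separate snap in the force readings.
- **Bystanders:** depth at the bottle differed from the start by about 5 mm and at the tray by about 1 mm, within what I'd expect from noise.
- **One check disagreed:** the top-camera check on the screwdriver read 0.51 m, almost certainly because the arm blocked that pixel. The last wrist picture shows it still lying beside the box, but I did not re-measure it.

The first move call was refused because I left some fields out of its rows. The arm did not move, and I resent it with every field filled in.

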